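# Clip an in-line filter into a spring-jaw test holder

## Robot

A 7-joint arm with a two-finger parallel gripper is mounted at the origin on a cart in front of the work surface, level with it; the furniture and walls round the work are solid. World frame = base frame: x ahead of the robot, y to its left, z up, the work surface at z = 0. Lengths are in m, angles in rad, forces in N, time in s.
With the tool pointing down it reaches from about 0.35 to 0.9 m from the base axis. Payload 19.9 kg.
Tool frame: the origin (TCP) lies at the very end of the fingers, on their centre line; the grasp point (between the pads) lies 19 mm behind it (ctrl.grip_depth is the distance from the TCP to the grasp point, in m); z points along the fingers, y is the line along which they close (so a half turn about z gives the same grasp; the last joint's range is limited). The gripper opens to 85 mm and grips with 20 to 120 N. Pads are 22 mm wide; open, the fingers measure 114 mm over their backs; the gripper's body (76 mm by 85 mm) begins 54 mm behind the grasp point. The pads swing forward as they close: fully open they stand 13 mm farther back than shut.
Start: joints at [-1.383, 0.417, -0.01, 1.614, 0.005, 1.111, -0.053], TCP at [0.142, 0.609, 0.231] pointing down, gripper open.
Joint ranges: [-2.81, 2.81], [-0.39, 2.02], [-1.27, 1.25], [0.06, 2.57], [-1.19, 4.33], [0.19, 2], [-2.82, 2.82]. Speed limits (rad/s): [1.89, 1.89, 2.39, 2.39, 3.01, 3.01, 3.01].

## Interface

Orientations are given as a unit quaternion [x, y, z, w].
In Python, from plant import ctrl gives the robot as it stands.
- The arm moves only by the tool servo_tool, never from a script. Its argument "series" is a list of rows, each a list of 7 numbers: the turn, a rotation vector about the world's x, y, z in rad, then the shift along the world's x, y, z in mm, then the opening, from -1 (shut) to 1 (fully open). In form: [[rx, ry, rz, dx, dy, dz, gripper], ...]. A call has 1 to 10 rows; each row is the pose to reach, as a shift and turn from the pose commanded when the call began; what a row does not reach only later rows make up. A row lasts 1/8 s, in which the tool goes at most 62.5 mm and 10.7 degrees, less where a joint would pass 70% of its speed; a pose out of reach is approached as far as the arm can. A call with a gripper value outside its range is refused whole. The fingers move at their own pace and stop on an object; "force" is the grip in N (left out, the last holds). Time passes only in rows, so rows that repeat a pose let the fingers close. It gives the time, the measured TCP pose, the force, the opening and the grip force at its end, in the units of the state.
- ctrl.get_obs(): the state, without advancing time (a new reading comes with each control period).
- ctrl.grab_frame(name): name is "scene" or "top" or "wrist"; returns the picture (400x640x3 uint8, blue, green, red); there is no depth.
- ctrl.camera_params(name): a dict with "intrinsics" (3x3 intrinsics, pixels), "R" (3x3) and "t" (3): a world point X has camera coordinates R X + t. Camera axes: x right, y down, z forward; pixel columns grow to the right and rows downward; lengths in m; the calibration is good to about 2 mm. A picture is of the moment at which its call begins: read the wrist's pose just before it. camera_params takes no time and is no camera call; for the wrist camera it gives the pose at the moment of the call.
- ctrl.finish_job(): hands the job in; it is judged then, once.
The state is a dict: "clock": time; "joint_positions": joint angles; "qd": joint speeds; "effort": joint torques, N m; "tool_pos": TCP position; "tool_rot": TCP orientation; "force": force on the tool from outside, world axes, zero at the start; "wrist_torque": the same for the moment, N m; "width": opening from 0.0 (shut) to 1.0 (fully open); "gripper_force": force on a finger pad.
Only numpy, scipy, OpenCV 4.12 (cv2) and the standard library are available. Lean on these libraries where they do the work, as an engineer would, in place of code of your own. Each camera call takes 0.05 s, during which the arm holds its last target. There are 200 camera calls.

## Task

Load the in-line filter (the long white coaxial barrel lying on the bench) into the spring-jaw test holder: tuck one end under the lip of the sprung jaw, hold the jaw pushed back with it while you lay the other end down inside the fixed stop, and let go so that the filter is clamped flat in the cradle under both lips. Be gentle with the holder, ease the jaw back to its end stop without ramming it, and leave the other loose things on the bench where they are.

Things in the scene. Friction and masses are not known exactly. Their poses are not given: they have to be found in the camera images.
- holder: Test holder fixed to the bench: aluminium plate 190 x 64 x 12 mm (x -112 to +78 mm) that carries a cradle. Origin on the bench; x points from sprung jaw to fixed stop, z up. The cradle, jaw and stop included, is clamped up to 10 mm to either side, along x, of its middle setting: this shift is not reported, see or feel it. Over 40 N on the holder counts as ramming.
- seat_mid (a point): Middle of the cradle floor at the middle setting (the real one is shifted up to 10 mm along the holder's x); axes as the holder. The floor is a bar 14 mm wide, 34 mm above the bench, from x -71 to +43 mm. The seated filter's centre is over it, 8.5 mm up. Tallest parts: the two lips, 57 mm above the bench, and a spring block at x -93 to -81 mm, 50 mm above it.
- jaw_mid (a point): Foot of the sprung jaw's face on the floor, at rest, middle setting. Lip 3 mm thick, 26 mm wide, overhangs the face by 5 mm toward the stop, underside 20 mm above the floor. The jaw slides 17 mm away from the stop: 2.7 N starts it, 10.4 N at the end of travel, then a hard stop; damped, 8 N more at 0.1 m/s. Filter seated: jaw about 6 mm back, 5.4 N. At least 13 mm back lets the far end past the stop lip.
- stop_mid (a point): Foot of the fixed stop's face on the floor, middle setting, 72 mm from the resting jaw face. Lip 3 mm thick, 26 mm wide, overhangs the face by 5 mm toward the jaw, underside 20 mm above the floor. Two cheeks, from 8 mm before the face to 8 mm behind it and as high as the lip's underside, leave a 21 mm wide space between them.
- barrel_center (a point): Centre of the in-line filter, half-way up: a white barrel with a coupling at each end, 80 mm long along its own y axis (78 mm between the faces that touch), 17 mm across, z up as it lies on the bench; about 60 g; both ends alike. It is the longest of the white coaxial parts.
- spare_adaptor: White coaxial adaptor, 49 x 20 x 20 mm, lying on the bench, origin under its centre; to be left where it is (within 20 mm).
- spare_coupler: White coaxial adaptor, 43 x 20 x 20 mm, lying on the bench, origin under its centre; to be left where it is (within 20 mm).
- wrench: Small torque wrench with an orange handle, 160 x 22 x 17 mm, lying on the bench, origin under its centre; to be left where it is (within 20 mm).

How it is judged:
By the outcome, as a careful person would: the job done as asked, in the order asked, and still so for the second after the job is handed in, with the robot touching nothing.
It also fails if it takes over 53 s, if anything falls off the work surface, if the arm or the gripper's body presses on something with over 40 N, if the wrist force passes 120 N, or if a joint passes its speed limit or range.

## Working session

There is one attempt and no reset: what is moved stays moved. The work goes in short steps, Python scripts to look and compute and a tool call to move; the robot and the scene stay as the last step left them, time stands still between calls to the robot, and variables do not carry over. Pictures are saved under pics/ and viewed, at most 10 in all, crops included, and the job is handed in when it is done.

Besides the shell and the picture viewer there is one more tool, called after "Emit:" as name(argument=value, ...) on one line, values as JSON. servo_tool: Moves the arm, as the interface text tells. Its arguments: {"type":"object","properties":{"series":{"type":"array"},"force":{"type":"number"}},"required":["series"]}

```bash
ls; mkdir -p pics; python3 - <<'E'
from plant import ctrl
import cv2
o=ctrl.get_obs();print({k:o[k] for k in('clock','tool_pos','tool_rot','force','width')})
for n in('scene','top'):
    cv2.imwrite(f'pics/{n}0.png',ctrl.grab_frame(n)); p=ctrl.camera_params(n);print(n,p)
E
```

```text
pics
{'clock': 0.0, 'tool_pos': array([0.14226043, 0.60823155, 0.2306545 ]), 'tool_rot': array([ 1.14607463e-01,  9.93410665e-01, -6.15372715e-04, -3.78122010e-05]), 'force': array([ 0.09172457,  0.25516129, -0.2040013 ]), 'width': 0.9972155753740547}
scene {'intrinsics': array([[451.39213053,   0.        , 318.01716934],
       [  0.        , 451.39213053, 204.82607594],
       [  0.        ,   0.        ,   1.        ]]), 'R': array([[ 0.64213925, -0.76650516,  0.01127008],
       [-0.41854759, -0.36287912, -0.83254829],
       [ 0.64224224,  0.52989488, -0.55383781]]), 't': array([-0.40649146,  0.25039562,  0.93047925])}
top {'intrinsics': array([[444.01669823,   0.        , 322.10866782],
       [  0.        , 444.01669823, 193.5871989 ],
       [  0.        ,   0.        ,   1.        ]]), 'R': array([[ 0.01790775, -0.99979198,  0.00976253],
       [-0.98566328, -0.0192914 , -0.16761783],
       [ 0.1677713 , -0.00662091, -0.98580371]]), 't': array([-0.07851073,  0.51483954,  0.99534542])}
```

View pics/scene0.png

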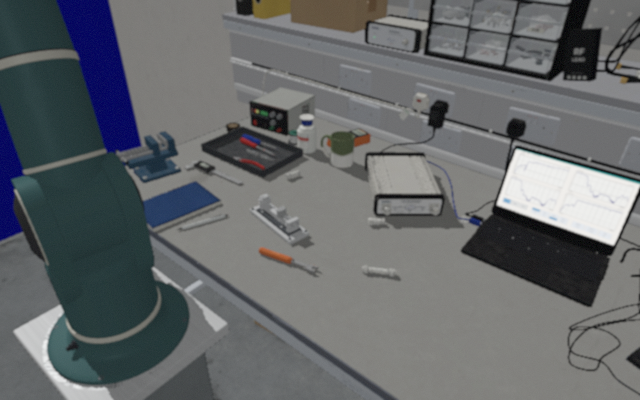

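View pics/top0.png

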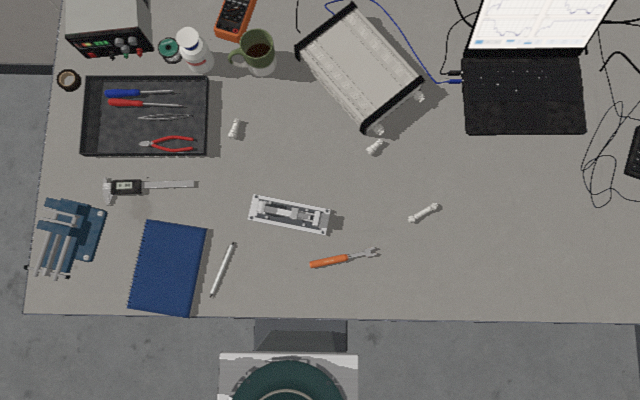

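The top view shows the filter at about (424,212), the holder at (290,214), the wrench at (345,258), and the spares at (236,128) and (376,147). I'll measure them and take a crop of the holder.

```bash
cat > h.py <<'E'
import numpy as np, cv2
from plant import ctrl
def ray(p,uv,z):
    K,R,t=map(np.asarray,(p['intrinsics'],p['R'],p['t']))
    d=R.T@np.linalg.solve(K,[*uv,1.]); c=-R.T@t
    return c+d*(z-c[2])/d[2]
def proj(p,X):
    q=p['intrinsics']@(p['R']@np.asarray(X)+p['t']); return q[:2]/q[2]
E
python3 - <<'E'
from h import *
im=cv2.imread('pics/top0.png'); p=ctrl.camera_params('top')
g=im.min(axis=2)
for nm,(x0,y0,x1,y1),z in (('barrel',(400,195,448,230),.0085),('holder',(240,185,340,242),.012)):
    m=((g[y0:y1,x0:x1])>165).astype(np.uint8)
    c=max(cv2.findContours(m,0,2)[0],key=cv2.contourArea)+np.array([x0,y0])
    b=cv2.boxPoints(cv2.minAreaRect(c)); print(nm,b.tolist()); w=np.array([ray(p,q,z) for q in b]); print(w.round(4), w.mean(0).round(4))
a=cv2.resize(im[185:245,240:345],None,fx=6,fy=6,interpolation=2)
s=cv2.imread('pics/scene0.png')[185:250,240:320]
s=cv2.resize(s,(630,512),interpolation=2)[:230*2]
cv2.imwrite('pics/c1.png',cv2.resize(np.vstack([a,s[:, :630]]),None,fx=.72,fy=.72))
print(cv2.imread('pics/c1.png').shape)
E
```

```text
barrel [[413.38232421875, 214.97059631347656], [428.67645263671875, 205.7941131591797], [430.441162109375, 208.7352752685547], [415.14703369140625, 217.91175842285156]]
[[ 0.4743 -0.2896  0.0085]
 [ 0.4974 -0.327   0.0085]
 [ 0.4903 -0.3311  0.0085]
 [ 0.4673 -0.2938  0.0085]] [ 0.4823 -0.3104  0.0085]
holder [[252.35723876953125, 223.20736694335938], [253.3214111328125, 216.89633178710938], [326.0, 228.0], [325.03582763671875, 234.31103515625]]
[[ 0.4468  0.0958  0.012 ]
 [ 0.462   0.0942  0.012 ]
 [ 0.4387 -0.0798  0.012 ]
 [ 0.4236 -0.0778  0.012 ]] [0.4428 0.0081 0.012 ]
(590, 454, 3)
```

View pics/c1.png

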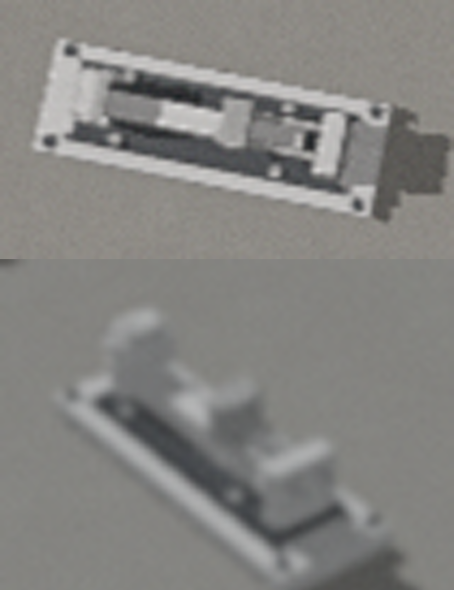

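The holder's axis runs about -97° in yaw. Which end is the jaw needs a closer look, so I'll go above the holder with the tool aligned to it.

Emit:
servo_tool(series=[[0,0,-1.46,300,-600,20,1],[0,0,-1.46,300,-600,20,1],[0,0,-1.46,300,-600,20,1],[0,0,-1.46,300,-600,20,1],[0,0,-1.46,300,-600,20,1],[0,0,-1.46,300,-600,20,1],[0,0,-1.46,300,-600,20,1],[0,0,-1.46,300,-600,20,1],[0,0,-1.46,300,-600,20,1],[0,0,-1.46,300,-600,20,1]])

```text
clock: 1.35
tool_pos: [0.4222, 0.0479, 0.2501]
tool_rot: [0.748, 0.664, 0.0, -0.0]
force: [1.2, 1.2, -0.4]
width: 1.001
gripper_force: 0.0
```

Emit:
servo_tool(series=[[0,0,0,0,0,0,1],[0,0,0,0,0,0,1]])

```text
clock: 1.6
tool_pos: [0.4214, 0.0501, 0.2497]
tool_rot: [0.748, 0.664, -0.0, -0.0]
force: [-1.0, 0.9, -1.2]
width: 1.001
gripper_force: 0.0
```

```bash
python3 - <<'E'
from h import *
import pickle
o=ctrl.get_obs();print({k:o[k] for k in('clock','tool_pos','tool_rot','force','qd')})
p=ctrl.camera_params('wrist');f=ctrl.grab_frame('wrist');cv2.imwrite('pics/w1.png',f);pickle.dump(p,open('w1.pkl','wb'))
c=-p['R'].T@p['t'];print(c,p['R'],p['intrinsics'][0,0]); print(ray(p,(320,200),0.03))
E
```

```text
{'clock': 1.6, 'tool_pos': array([0.4214438 , 0.05009304, 0.24966901]), 'tool_rot': array([ 7.47949933e-01,  6.63755067e-01, -2.90197429e-04, -1.56748196e-04]), 'force': array([-0.96740565,  0.90613187, -1.15229146]), 'qd': array([-0.01853501, -0.00562051, -0.01476098,  0.00373813,  0.00093098,
        0.00103175, -0.00260438])}
[0.43062049 0.12420938 0.39297939] [[ 9.92964628e-01 -1.18410103e-01 -5.42475319e-04]
 [-1.13097200e-01 -9.49748773e-01  2.91866906e-01]
 [-3.50752056e-02 -2.89752161e-01 -9.56458789e-01]] 320.0628419460061
[0.41490467 0.0194477  0.03      ]
```

View pics/w1.png

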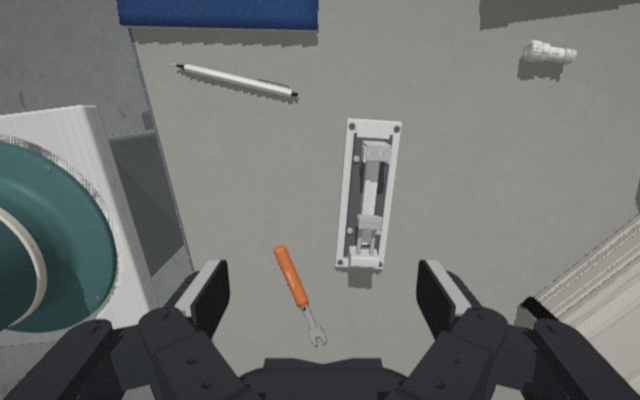

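The wrist view shows the holder from (375,120) to (360,270), with raised parts at rows 148, 222 and 258. I'll zoom in and measure the plate corners.

```bash
python3 - <<'E'
from h import *
import pickle
p=pickle.load(open('w1.pkl','rb'));im=cv2.imread('pics/w1.png')
x0,y0,x1,y1=325,105,412,285
m=(im[y0:y1,x0:x1].min(axis=2)>150).astype(np.uint8); m=cv2.morphologyEx(m,3,np.ones((3,3)))
c=max(cv2.findContours(m,0,2)[0],key=cv2.contourArea)+np.array([x0,y0])
b=cv2.boxPoints(cv2.minAreaRect(c));print(b.round(1).tolist())
q=cv2.approxPolyDP(cv2.convexHull(c),4,True)[:,0];print(q.tolist())
for s in q: print(ray(p,s,.012).round(4))
cv2.imwrite('pics/c2.png',cv2.rotate(cv2.resize(im[y0:y1,x0:x1],None,fx=4.4,fy=4.4,interpolation=2),0))
E
```

```text
[[334.70001220703125, 265.79998779296875], [347.1000061035156, 116.4000015258789], [402.20001220703125, 121.0], [389.70001220703125, 270.3999938964844]]
[[347, 118], [402, 123], [382, 268], [335, 265]]
[0.4568 0.1081 0.012 ]
[0.5194 0.095  0.012 ]
[ 0.4844 -0.0886  0.012 ]
[ 0.423  -0.0769  0.012 ]
```

View pics/c2.png

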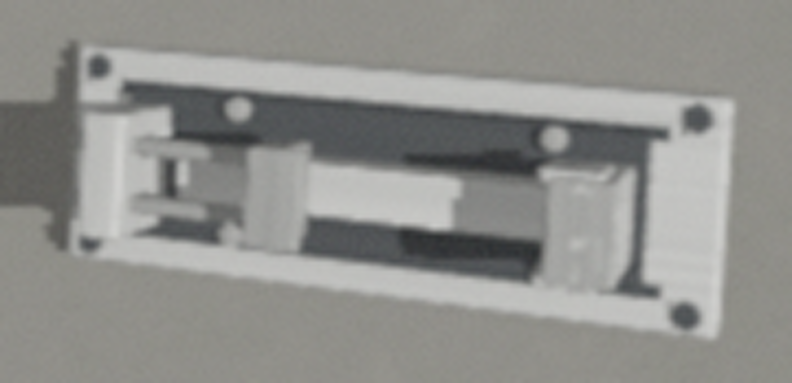

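Left to right, this crop (image bottom to top) shows the spring block with guide rods, the jaw, then the stop with cheeks. So holder +x is roughly world +y. Next I'll compute the cradle shift from the lip edges.

```bash
python3 - <<'E'
from h import *
import pickle
p=pickle.load(open('w1.pkl','rb'))
d=np.array([.1815,.9834]);n=np.array([-d[1],d[0]]);O=np.array([.474,.0261])
f=lambda X,Y:(325+Y/4.4,285-X/4.4)
for nm,s,z in (('stopfront',f(539,228),.057),('stopback?',f(608,232),.057),('jawfront',f(305,200),.057),('jawback',f(248,198),.057),('blockR',f(130,172),.05),('blockL',f(82,170),.05)):
    w=ray(p,s,z)[:2]-O; print(nm,(w@d*1e3).round(1),(w@n*1e3).round(1))
E
```

```text
stopfront 35.6 -0.2
stopback? 52.0 0.8
jawfront -23.9 0.2
jawback -39.3 -1.0
blockR -76.0 1.1
blockL -90.3 0.2
```

Emit:
servo_tool(series=[[0,0,0.68,60,-360,-60,1],[0,0,0.68,60,-360,-60,1],[0,0,0.68,60,-360,-60,1],[0,0,0.68,60,-360,-60,1],[0,0,0.68,60,-360,-60,1],[0,0,0.68,60,-360,-60,1],[0,0,0.68,60,-360,-60,1],[0,0,0.68,60,-360,-60,1],[0,0,0.68,60,-360,-60,1]])

```text
clock: 2.78
tool_pos: [0.4817, -0.3103, 0.1891]
tool_rot: [0.484, 0.875, -0.0, -0.001]
force: [0.0, 1.1, -0.2]
width: 1.0
gripper_force: 0.0
```

```bash
python3 - <<'E'
from h import *
import pickle
o=ctrl.get_obs();print({k:o[k] for k in('clock','tool_pos','tool_rot','force')})
p=ctrl.camera_params('wrist');f=ctrl.grab_frame('wrist');cv2.imwrite('pics/w2.png',f);pickle.dump(p,open('w2.pkl','wb'))
g=f.min(axis=2);m=(g>165).astype(np.uint8);m[:,:220]=0;m[:,420:]=0
m=cv2.morphologyEx(m,cv2.MORPH_CLOSE,np.ones((7,7)))
for c in cv2.findContours(m,0,2)[0]:
    if cv2.contourArea(c)>150:
        r=cv2.minAreaRect(c);b=cv2.boxPoints(r);print(r)
        w=np.array([ray(p,s,.0085) for s in b])[:,:2];print(w.round(4).tolist(),w.mean(0).round(4))
E
```

```text
{'clock': 2.775, 'tool_pos': array([ 0.48165412, -0.31032536,  0.18907545]), 'tool_rot': array([ 4.83991886e-01,  8.75072160e-01, -2.90956403e-04, -6.95138157e-04]), 'force': array([ 0.04528568,  1.09214535, -0.23917014])}
((322.5, 182.0), (76.0, 15.0), 90.0)
[[0.4549, -0.2816], [0.4676, -0.2736], [0.511, -0.3417], [0.4974, -0.3503]] [ 0.4827 -0.3118]
```

View pics/w2.png

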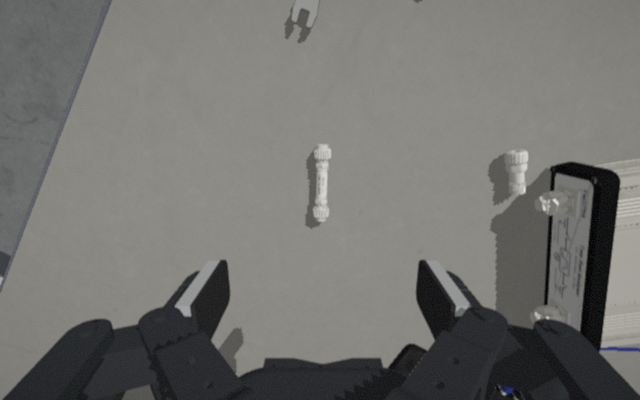

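The wrist view shows the filter upright at (322,144)–(322,221), so it is aligned with the fingers and almost under the TCP. I'll grasp it now.

Emit:
servo_tool(series=[[0,0,0,1,-1.5,-60,1],[0,0,0,1,-1.5,-120,1],[0,0,0,1,-1.5,-160,1],[0,0,0,1,-1.5,-180,1],[0,0,0,1,-1.5,-187.5,1],[0,0,0,1,-1.5,-187.5,1],[0,0,0,1,-1.5,-187.5,-1],[0,0,0,1,-1.5,-187.5,-1],[0,0,0,1,-1.5,-187.5,-1],[0,0,0,1,-1.5,-187.5,-1]], force=60)

```text
clock: 4.08
tool_pos: [0.4828, -0.3118, 0.0028]
tool_rot: [0.484, 0.875, 0.0, 0.0]
force: [-4.0, 4.1, 13.5]
width: 0.18
gripper_force: 58.5
```

Emit:
servo_tool(series=[[0,0,0,0,0,0,-1],[0,0,0,0,0,0,-1],[0,0,0,0,0,0,-1],[0,0,0,0,0,0,-1]])

```text
clock: 4.58
tool_pos: [0.4829, -0.3118, 0.0028]
tool_rot: [0.484, 0.875, 0.0, 0.0]
force: [-2.0, 1.8, 8.6]
width: 0.177
gripper_force: 59.4
```

Grip holds at about 15 mm. I'll lift, carry it over the holder, and line it up with the holder's axis.

Emit:
servo_tool(series=[[0,0,0,0,0,40,-1],[0,0,0,0,0,100,-1],[0,0,-0.15,0,60,157,-1],[0,0,-0.3,-4,120,157,-1],[0,0,-0.45,-8,180,157,-1],[0,0,-0.6,-8,240,157,-1],[0,0,-0.745,-8,295,157,-1],[0,0,-0.745,-8,330,157,-1],[0,0,-0.745,-8,341,157,-1],[0,0,-0.745,-8,341,157,-1]])

```text
clock: 5.82
tool_pos: [0.4747, 0.0293, 0.1594]
tool_rot: [0.769, 0.64, -0.0, 0.0]
force: [-0.1, -1.4, -1.2]
width: 0.183
gripper_force: 58.8
```

Emit:
servo_tool(series=[[0,0,0,0,0,0,-1],[0,0,0,0,0,0,-1]])

```text
clock: 6.08
tool_pos: [0.4748, 0.0279, 0.1595]
tool_rot: [0.77, 0.638, -0.0, 0.0]
force: [-0.5, -0.2, -0.8]
width: 0.178
gripper_force: 58.8
```

```bash
python3 - <<'E'
from h import *
import pickle
o=ctrl.get_obs();print({k:o[k] for k in('clock','tool_pos','tool_rot','force','wrist_torque')})
p=ctrl.camera_params('wrist');f=ctrl.grab_frame('wrist');cv2.imwrite('pics/w3.png',f);pickle.dump(p,open('w3.pkl','wb'))
print(proj(p,o['tool_pos']))
E
```

```text
{'clock': 6.075, 'tool_pos': array([0.47477112, 0.02793513, 0.15945601]), 'tool_rot': array([ 7.69787007e-01,  6.38300839e-01, -2.87059557e-05,  4.61473761e-05]), 'force': array([-0.46864085, -0.18113912, -0.8206279 ]), 'wrist_torque': array([-0.02741991,  0.00352323,  0.02863287])}
[322.03131064 263.61760913]
```

View pics/w3.png

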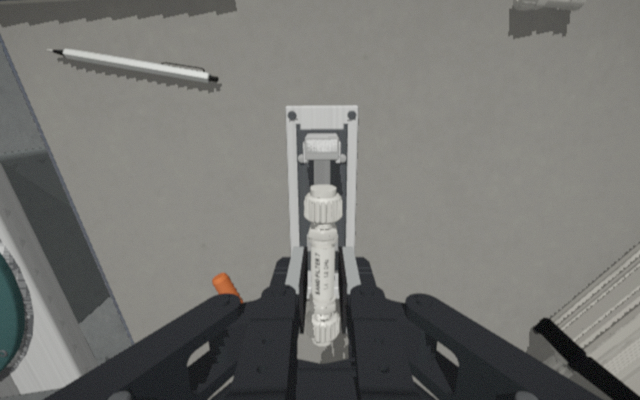

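The filter is held straight: its axis is at col 322, the same as the holder and the stop lip (rows 139–157). I'll measure the lip edge and lateral alignment in this frame.

```bash
python3 - <<'E'
from h import *
import pickle
p=pickle.load(open('w3.pkl','rb'));im=cv2.imread('pics/w3.png').min(axis=2)
T=np.array([.47477,.02794,.15946]);x,y=.76979,.6383
ty=np.array([2*x*y,2*y*y-1]);h=np.array([-ty[1],ty[0]]);print('h',h)
print('prof',list(enumerate(im[100:196,316:329].mean(axis=1).astype(int),100)))
print('row200',list(enumerate(im[196:204,280:300].mean(axis=0).astype(int),280)),list(enumerate(im[196:204,345:362].mean(axis=0).astype(int),345)))
for nm,s,z in(('plate end',(322,105.5),.012),('stop front',(322,158),.057),('stop back',(322,138),.057),('L',(290,200),.012),('R',(356,200),.012),('lipL',(305,150),.057),('lipR',(341,150),.057),('end',(322,186),.1652)):
    w=ray(p,s,z)-T;print(nm,(w[:2]@h*1e3).round(1),(w[:2]@ty*1e3).round(1))
E
```

```text
h [0.18514622 0.98271391]
prof [(100, np.int64(131)), (101, np.int64(131)), (102, np.int64(131)), (103, np.int64(131)), (104, np.int64(138)), (105, np.int64(167)), (106, np.int64(191)), (107, np.int64(195)), (108, np.int64(191)), (109, np.int64(188)), (110, np.int64(189)), (111, np.int64(188)), (112, np.int64(188)), (113, np.int64(188)), (114, np.int64(189)), (115, np.int64(188)), (116, np.int64(188)), (117, np.int64(188)), (118, np.int64(188)), (119, np.int64(188)), (120, np.int64(188)), (121, np.int64(188)), (122, np.int64(187)), (123, np.int64(188)), (124, np.int64(188)), (125, np.int64(187)), (126, np.int64(188)), (127, np.int64(185)), (128, np.int64(166)), (129, np.int64(128)), (130, np.int64(92)), (131, np.int64(79)), (132, np.int64(96)), (133, np.int64(141)), (134, np.int64(172)), (135, np.int64(182)), (136, np.int64(183)), (137, np.int64(178)), (138, np.int64(170)), (139, np.int64(179)), (140, np.int64(196)), (141, np.int64(203)), (142, np.int64(203)), (143, np.int64(204)), (144, np.int64(205)), (145, np.int64(204)), (146, np.int64(201)), (147, np.int64(199)), (148, np.int64(
[... 1294 characters left out ...]
1, np.int64(184)), (292, np.int64(183)), (293, np.int64(183)), (294, np.int64(183)), (295, np.int64(181)), (296, np.int64(182)), (297, np.int64(172)), (298, np.int64(116)), (299, np.int64(74))] [(345, np.int64(80)), (346, np.int64(126)), (347, np.int64(174)), (348, np.int64(183)), (349, np.int64(183)), (350, np.int64(184)), (351, np.int64(184)), (352, np.int64(186)), (353, np.int64(186)), (354, np.int64(180)), (355, np.int64(163)), (356, np.int64(139)), (357, np.int64(132)), (358, np.int64(134)), (359, np.int64(134)), (360, np.int64(133)), (361, np.int64(134))]
plate end 75.4 -0.2
stop front 36.7 -0.2
stop back 51.8 -0.2
L -10.1 -30.5
R -10.1 31.9
lipL 42.8 -13.1
lipR 42.8 14.3
end 41.0 -0.0
```

Filter and holder line up to within 1 mm. I'll tilt the stop end up 22° (jaw end down) and move to just above the insertion point.

Emit:
servo_tool(series=[[0.13,-0.024,0,2,10,0,-1],[0.26,-0.049,0,4.3,20,-20,-1],[0.377,-0.071,0,4.3,20,-50,-1],[0.377,-0.071,0,4.3,20,-75,-1],[0.377,-0.071,0,4.3,20,-84,-1],[0.377,-0.071,0,4.3,20,-84,-1],[0.377,-0.071,0,4.3,20,-84,-1]])

```text
clock: 7.0
tool_pos: [0.4796, 0.0496, 0.0762]
tool_rot: [0.755, 0.628, 0.147, -0.121]
force: [0.6, -0.5, -1.3]
width: 0.177
gripper_force: 58.8
```

```bash
python3 - <<'E'
from h import *
import pickle
o=ctrl.get_obs();print({k:o[k] for k in('clock','tool_pos','tool_rot','force','width')})
from scipy.spatial.transform import Rotation as R
M=R.from_quat(o['tool_rot']).as_matrix();print(M.round(3))
f=ctrl.grab_frame('scene');cv2.imwrite('pics/s4.png',cv2.resize(f[140:260,220:360],None,fx=4.5,fy=4.5,interpolation=2))
E
```

```text
{'clock': 7.0, 'tool_pos': array([0.47955435, 0.04963053, 0.07624963]), 'tool_rot': array([ 0.75460642,  0.6278469 ,  0.14724341, -0.12123039]), 'force': array([ 0.63075206, -0.5341001 , -1.2799251 ]), 'width': 0.1771977877008124}
[[ 0.168  0.983  0.07 ]
 [ 0.912 -0.182  0.368]
 [ 0.374  0.002 -0.927]]
```

View pics/s4.png

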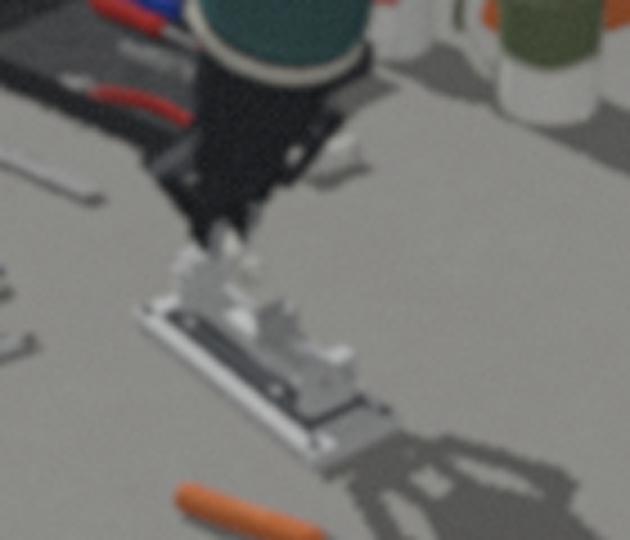

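The scene crop shows the filter over the stop side, tilted correctly, with the jaw end hovering ahead of the jaw. Lowering slowly.

Emit:
servo_tool(series=[[0,0,0,0,0,-8,-1],[0,0,0,0,0,-15,-1],[0,0,0,0,0,-20,-1],[0,0,0,0,0,-22,-1],[0,0,0,0,0,-23,-1],[0,0,0,0,0,-24,-1],[0,0,0,0,0,-24,-1],[0,0,0,0,0,-24,-1]])

```text
clock: 8.05
tool_pos: [0.4792, 0.0491, 0.0524]
tool_rot: [0.755, 0.627, 0.148, -0.122]
force: [-10.4, -5.0, 31.6]
width: 0.176
gripper_force: 63.6
```

Emit:
servo_tool(series=[[0,0,0,0,0,2,-1],[0,0,0,0,0,2,-1],[0,0,0,0,0,2,-1]])

```text
clock: 8.43
tool_pos: [0.4792, 0.0491, 0.0534]
tool_rot: [0.755, 0.627, 0.147, -0.121]
force: [-1.1, -2.4, 6.7]
width: 0.174
gripper_force: 60.2
```

```bash
python3 - <<'E'
from h import *
o=ctrl.get_obs();print({k:o[k] for k in('clock','tool_pos','force','wrist_torque')})
E
```

```text
{'clock': 8.425, 'tool_pos': array([0.47918884, 0.04914669, 0.05341649]), 'force': array([-1.13783614, -2.44938884,  6.67729474]), 'wrist_torque': array([-0.19910633,  0.31657068,  0.0506701 ])}
```

Emit:
servo_tool(series=[[0,0,0,0,0,3,-1],[0,0,0,0,0,3,-1],[0,0,0,0,0,3,-1]])

```text
clock: 8.8
tool_pos: [0.479, 0.0493, 0.0563]
tool_rot: [0.755, 0.628, 0.147, -0.122]
force: [-0.0, 0.5, -1.3]
width: 0.172
gripper_force: 59.3
```

```bash
python3 - <<'E'
from h import *
import pickle
o=ctrl.get_obs();print({k:o[k] for k in('clock','tool_pos','force','wrist_torque')})
p=ctrl.camera_params('wrist');f=ctrl.grab_frame('wrist');pickle.dump((p,o),open('w5.pkl','wb'))
cv2.imwrite('pics/w5.png',f);print(proj(p,o['tool_pos']))
cv2.imwrite('pics/w5c.png',cv2.resize(f[90:390,200:440],None,fx=2,fy=2,interpolation=2))
E
```

```text
{'clock': 8.8, 'tool_pos': array([0.47898226, 0.04934833, 0.05627968]), 'force': array([-0.01473989,  0.53595549, -1.27760664]), 'wrist_torque': array([-0.39399004,  0.12379662,  0.04201144])}
[322.08175371 264.25792044]
```

View pics/w5c.png

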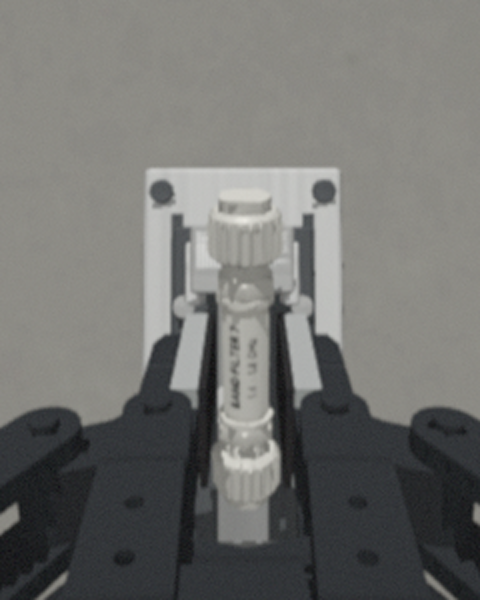

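The crop shows the filter straight in the fingers. Its far coupling is over the stop, at crop (245,230), and the jaw end is at (250,480), with the cradle floor visible just behind it at (245,520). I'll check with patch matching whether it slipped in the hand.

```bash
python3 - <<'E'
from h import *
a=cv2.imread('pics/w3.png',0);b=cv2.imread('pics/w5.png',0)
for nm,(x0,y0,x1,y1) in {'far':(304,195,341,225),'text':(312,255,334,300),'near':(311,318,338,346)}.items():
    t=a[y0:y1,x0:x1]; s=b[y0-12:y1+12,x0-8:x1+8]
    u=8
    r=cv2.matchTemplate(cv2.resize(s,None,fx=u,fy=u,interpolation=2),cv2.resize(t,None,fx=u,fy=u,interpolation=2),5)
    _,v,_,l=cv2.minMaxLoc(r);print(nm,round(v,3),'du',l[0]/u-8,'dv',l[1]/u-12)
import pickle
p,o=pickle.load(open('w5.pkl','rb'));T=o['tool_pos']
from scipy.spatial.transform import Rotation as R
M=R.from_quat(o['tool_rot']).as_matrix()
for along in(-40,40): # predicted pixel of end-centres/top
  for up in (5.7,14.2): print(along,up,proj(p,T+M@np.array([along/1e3,0,-up/1e3])))
E
```

```text
far 0.413 du 5.75 dv 0.375
text 0.92 du 0.0 dv -0.375
near 0.83 du 0.375 dv -1.5
-40 5.7 [322.06482217 339.44266814]
-40 14.2 [322.03914537 351.52504302]
40 5.7 [322.06464495 188.84439982]
40 14.2 [322.03447042 193.86701284]
```

The jaw end sits about 2 mm lower in the hand than I assumed, so the contact at TCP z ≈ 53.7 mm was the cradle floor. I'll set it just clear of the floor and slide it under the jaw lip.

Emit:
servo_tool(series=[[0,0,0,0,0,-1,-1],[0,0,0,0,0,-1.8,-1],[0,0,0,-0.4,-2,-1.8,-1],[0,0,0,-0.8,-4,-1.8,-1],[0,0,0,-1.1,-6,-1.8,-1],[0,0,0,-1.5,-8,-1.8,-1],[0,0,0,-1.5,-8,-1.8,-1]])

```text
clock: 9.72
tool_pos: [0.4775, 0.0411, 0.0546]
tool_rot: [0.755, 0.627, 0.147, -0.122]
force: [-0.9, -0.1, -1.2]
width: 0.177
gripper_force: 59.3
```

Emit:
servo_tool(series=[[0,0,0,-0.2,-1,0,-1],[0,0,0,-0.4,-2,0,-1],[0,0,0,-0.6,-3,0,-1],[0,0,0,-0.6,-3,0,-1]])

```text
clock: 10.22
tool_pos: [0.4769, 0.0384, 0.0545]
tool_rot: [0.755, 0.628, 0.147, -0.122]
force: [1.4, 1.0, -2.3]
width: 0.173
gripper_force: 59.0
```

Emit:
servo_tool(series=[[0,0,0,-0.2,-1,0,-1],[0,0,0,-0.4,-2,0,-1],[0,0,0,-0.4,-2,0,-1]])

```text
clock: 10.6
tool_pos: [0.4765, 0.0363, 0.0546]
tool_rot: [0.755, 0.627, 0.147, -0.122]
force: [0.7, 3.2, -3.6]
width: 0.179
gripper_force: 58.9
```

Emit:
servo_tool(series=[[0,0,0,-0.2,-1,0,-1],[0,0,0,-0.4,-2,0,-1],[0,0,0,-0.4,-2,0,-1]])

```text
clock: 10.98
tool_pos: [0.4761, 0.0342, 0.0546]
tool_rot: [0.755, 0.627, 0.147, -0.122]
force: [0.9, 4.2, -3.8]
width: 0.174
gripper_force: 58.8
```

The force ramps as the spring should (3.2, then 4.2 N), with contact where the face was predicted, so the end is under the lip. I'll push the jaw back slowly.

Emit:
servo_tool(series=[[0,0,0,-0.2,-1,-0.3,-1],[0,0,0,-0.4,-2,-0.4,-1],[0,0,0,-0.6,-3,-0.4,-1],[0,0,0,-0.8,-4,-0.4,-1],[0,0,0,-0.9,-5,-0.4,-1],[0,0,0,-1.1,-6,-0.4,-1],[0,0,0,-1.3,-7,-0.4,-1],[0,0,0,-1.5,-8,-0.4,-1],[0,0,0,-1.5,-8,-0.4,-1]])

```text
clock: 12.1
tool_pos: [0.4746, 0.0266, 0.0542]
tool_rot: [0.755, 0.628, 0.147, -0.122]
force: [2.4, 7.5, -5.1]
width: 0.175
gripper_force: 58.6
```

Emit:
servo_tool(series=[[0,0,0,-0.2,-1,0,-1],[0,0,0,-0.4,-2,0,-1],[0,0,0,-0.4,-2,0,-1]])

```text
clock: 12.48
tool_pos: [0.4742, 0.0247, 0.0542]
tool_rot: [0.755, 0.628, 0.147, -0.122]
force: [2.4, 7.6, -6.3]
width: 0.175
gripper_force: 58.6
```

Emit:
servo_tool(series=[[0,0,0,-0.2,-1,0,-1],[0,0,0,-0.4,-2,0,-1],[0,0,0,-0.4,-2,0,-1]])

```text
clock: 12.85
tool_pos: [0.4738, 0.0228, 0.0542]
tool_rot: [0.755, 0.628, 0.147, -0.122]
force: [2.7, 8.3, -6.2]
width: 0.174
gripper_force: 58.6
```

Emit:
servo_tool(series=[[0,0,0,-0.1,-0.5,0,-1],[0,0,0,-0.2,-1,0,-1],[0,0,0,-0.2,-1,0,-1]])

```text
clock: 13.22
tool_pos: [0.4737, 0.0219, 0.0542]
tool_rot: [0.755, 0.628, 0.147, -0.122]
force: [2.7, 9.0, -5.5]
width: 0.177
gripper_force: 58.6
```

Emit:
servo_tool(series=[[0,0,0,-0.1,-0.4,0,-1],[0,0,0,-0.15,-0.8,0,-1],[0,0,0,-0.15,-0.8,0,-1]])

```text
clock: 13.6
tool_pos: [0.4734, 0.0211, 0.0541]
tool_rot: [0.755, 0.628, 0.147, -0.122]
force: [3.6, 8.9, -6.3]
width: 0.176
gripper_force: 58.6
```

Emit:
servo_tool(series=[[-0.026,0.005,0,0,0,-0.8,-1],[-0.052,0.01,0,0,0,-1.6,-1],[-0.069,0.013,0,0,0,-2.2,-1],[-0.069,0.013,0,0,0,-2.2,-1]])

```text
clock: 14.1
tool_pos: [0.4734, 0.0215, 0.0518]
tool_rot: [0.759, 0.632, 0.12, -0.1]
force: [3.2, 8.7, -9.5]
width: 0.175
gripper_force: 58.6
```

Emit:
servo_tool(series=[[0,0,0,0,-0.2,-0.6,-1],[-0.026,0.005,0,0,-0.3,-1.5,-1],[-0.052,0.01,0,0,-0.4,-2.4,-1],[-0.052,0.01,0,0,-0.4,-2.4,-1]])

```text
clock: 14.6
tool_pos: [0.4734, 0.0212, 0.0495]
tool_rot: [0.762, 0.634, 0.1, -0.083]
force: [1.6, 9.3, -6.5]
width: 0.175
gripper_force: 59.1
```

Emit:
servo_tool(series=[[-0.026,0.005,0,0,0,-0.9,-1],[-0.052,0.01,0,0,0,-1.9,-1],[-0.052,0.01,0,0,0,-1.9,-1]])

```text
clock: 14.98
tool_pos: [0.4734, 0.0212, 0.0476]
tool_rot: [0.764, 0.636, 0.08, -0.067]
force: [1.8, 8.8, -5.4]
width: 0.177
gripper_force: 59.2
```

Emit:
servo_tool(series=[[-0.026,0.005,0,0,-0.1,-1,-1],[-0.052,0.01,0,0,-0.2,-2,-1],[-0.052,0.01,0,0,-0.2,-2,-1]])

```text
clock: 15.35
tool_pos: [0.4734, 0.0211, 0.0456]
tool_rot: [0.766, 0.638, 0.059, -0.05]
force: [1.3, 9.0, -4.5]
width: 0.178
gripper_force: 59.5
```

Emit:
servo_tool(series=[[-0.026,0.005,0,0,-0.2,-1,-1],[-0.052,0.01,0,-0.1,-0.4,-2,-1],[-0.052,0.01,0,-0.1,-0.4,-2,-1]])

```text
clock: 15.72
tool_pos: [0.4734, 0.0207, 0.0435]
tool_rot: [0.768, 0.639, 0.039, -0.033]
force: [0.8, 9.4, -5.0]
width: 0.172
gripper_force: 59.5
```

Emit:
servo_tool(series=[[-0.026,0.005,0,-0.05,-0.2,-1,-1],[-0.052,0.01,0,-0.1,-0.5,-2,-1],[-0.052,0.01,0,-0.1,-0.5,-2,-1]])

```text
clock: 16.1
tool_pos: [0.4733, 0.0201, 0.0415]
tool_rot: [0.768, 0.639, 0.018, -0.016]
force: [-0.0, 10.0, -5.8]
width: 0.177
gripper_force: 59.5
```

Emit:
servo_tool(series=[[-0.026,0.005,0,-0.05,-0.2,-1,-1],[-0.052,0.01,0,-0.1,-0.5,-2,-1],[-0.052,0.01,0,-0.1,-0.5,-2,-1]])

```text
clock: 16.48
tool_pos: [0.4732, 0.0197, 0.0395]
tool_rot: [0.769, 0.64, -0.002, 0.001]
force: [0.7, 9.5, -4.4]
width: 0.178
gripper_force: 59.7
```

```bash
python3 - <<'E'
from h import *
import pickle
o=ctrl.get_obs();print({k:o[k] for k in('clock','tool_pos','tool_rot','force','wrist_torque')})
p=ctrl.camera_params('wrist');f=ctrl.grab_frame('wrist');cv2.imwrite('pics/w6.png',f);s=ctrl.grab_frame('scene');cv2.imwrite('pics/s6.png',s)
pickle.dump((p,o),open('w6.pkl','wb'))
print(list(f[100:230,316:329].min(axis=2).mean(axis=1).astype(int)))
a=cv2.imread('pics/w3.png',0);b=cv2.cvtColor(f,6)
for nm,(x0,y0,x1,y1) in {'far':(304,195,341,225),'text':(312,255,334,300),'near':(311,318,338,346)}.items():
    t=a[y0:y1,x0:x1]; s=b[y0-12:y1+12,x0-8:x1+8];u=8
    r=cv2.matchTemplate(cv2.resize(s,None,fx=u,fy=u,interpolation=2),cv2.resize(t,None,fx=u,fy=u,interpolation=2),5)
    _,v,_,l=cv2.minMaxLoc(r);print(nm,round(v,3),'du',l[0]/u-8,'dv',l[1]/u-12)
E
```

```text
{'clock': 16.475, 'tool_pos': array([0.47322386, 0.0196675 , 0.03948213]), 'tool_rot': array([ 7.68662937e-01,  6.39650328e-01, -2.10851451e-03,  5.48388636e-04]), 'force': array([ 0.69001604,  9.45009996, -4.35756026]), 'wrist_torque': array([ 2.16178972, -0.13538006, -0.0626203 ])}
[np.int64(187), np.int64(187), np.int64(187), np.int64(187), np.int64(187), np.int64(186), np.int64(187), np.int64(187), np.int64(187), np.int64(186), np.int64(186), np.int64(187), np.int64(186), np.int64(187), np.int64(186), np.int64(186), np.int64(186), np.int64(186), np.int64(186), np.int64(186), np.int64(186), np.int64(186), np.int64(186), np.int64(186), np.int64(186), np.int64(187), np.int64(182), np.int64(155), np.int64(106), np.int64(87), np.int64(82), np.int64(80), np.int64(78), np.int64(77), np.int64(102), np.int64(152), np.int64(177), np.int64(181), np.int64(181), np.int64(180), np.int64(181), np.int64(181), np.int64(180), np.int64(174), np.int64(172), np.int64(169), np.int64(164), np.int64(173), np.int64(189), np.int64(195), np.int64(195), np.int64(196), np.int64(199), np.int64(198), np.int64(
[... 512 characters left out ...]
3), np.int64(115), np.int64(120), np.int64(124), np.int64(126), np.int64(126), np.int64(126), np.int64(126), np.int64(126), np.int64(145), np.int64(185), np.int64(210), np.int64(213), np.int64(206), np.int64(195), np.int64(186), np.int64(180), np.int64(175), np.int64(174), np.int64(173), np.int64(173), np.int64(173), np.int64(173), np.int64(173), np.int64(173), np.int64(173), np.int64(173), np.int64(173), np.int64(172), np.int64(172), np.int64(172), np.int64(172), np.int64(171), np.int64(166), np.int64(148), np.int64(126), np.int64(119), np.int64(120), np.int64(133), np.int64(163), np.int64(179), np.int64(190)]
far 0.907 du -0.625 dv 0.75
text 0.976 du -0.125 dv -0.5
near 0.64 du 1.0 dv -3.0
```

```bash
python3 - <<'E'
from h import *
f=cv2.imread('pics/w6.png');s=cv2.imread('pics/s6.png')
a=cv2.resize(f[90:350,250:395],None,fx=2.2,fy=2.2,interpolation=2)
b=cv2.resize(s[175:255,240:320],None,fx=5.8,fy=7.15,interpolation=2)
cv2.imwrite('pics/c6.png',np.hstack([a,b[:a.shape[0]]]) )
E
```

```text
(no output)
```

View pics/c6.png

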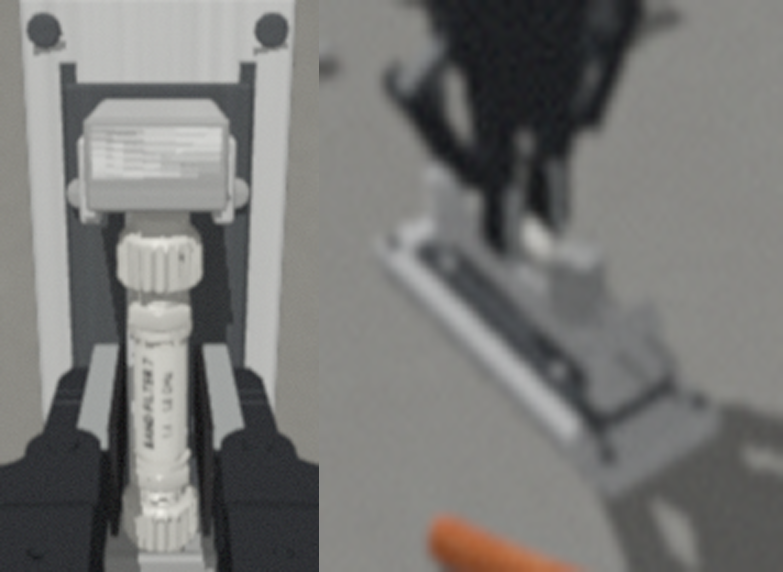

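The left half shows the far end inside the stop lip with the filter centred on the floor bar. The jaw end has dipped a few degrees in the grip, so the far end is still a few mm high. I'll rotate further until it meets the floor.

Emit:
servo_tool(series=[[-0.02,0.004,0,0,-0.1,-0.7,-1],[-0.039,0.007,0,0,-0.2,-1.4,-1],[-0.039,0.007,0,0,-0.2,-1.4,-1]])

```text
clock: 16.95
tool_pos: [0.4732, 0.0194, 0.0381]
tool_rot: [0.769, 0.639, -0.017, 0.013]
force: [-0.7, 9.4, -4.1]
width: 0.175
gripper_force: 59.8
```

Emit:
servo_tool(series=[[-0.015,0.003,0,0,-0.1,-0.5,-1],[-0.03,0.006,0,0,-0.2,-1.1,-1],[-0.03,0.006,0,0,-0.2,-1.1,-1]])

```text
clock: 17.32
tool_pos: [0.4733, 0.0188, 0.0375]
tool_rot: [0.768, 0.639, -0.029, 0.023]
force: [-5.6, 8.1, 10.3]
width: 0.175
gripper_force: 62.0
```

Floor contact: Fz rose to +10 N at z = 37.5 mm, which is the height expected with the filter flat. I'll ease off the downward force and follow the jaw toward the stop.

Emit:
servo_tool(series=[[0,0,0,0,0,0.6,-1],[0,0,0,0.2,1,0.6,-1],[0,0,0,0.4,2,0.6,-1],[0,0,0,0.6,3,0.6,-1],[0,0,0,0.8,4,0.6,-1],[0,0,0,0.9,5,0.6,-1],[0,0,0,0.9,5,0.6,-1]])

```text
clock: 18.2
tool_pos: [0.4743, 0.0234, 0.0379]
tool_rot: [0.769, 0.639, -0.029, 0.023]
force: [-0.3, 6.4, -2.1]
width: 0.177
gripper_force: 60.2
```

Emit:
servo_tool(series=[[0,0,0,0.2,1,0,-1],[0,0,0,0.4,2,0,-1],[0,0,0,0.4,2,0,-1]])

```text
clock: 18.58
tool_pos: [0.4746, 0.0252, 0.0378]
tool_rot: [0.769, 0.639, -0.029, 0.023]
force: [-0.1, 4.6, -0.4]
width: 0.172
gripper_force: 60.3
```

Emit:
servo_tool(series=[[0,0,0,0.2,1,0,-1],[0,0,0,0.3,1.5,0,-1],[0,0,0,0.3,1.5,0,-1]])

```text
clock: 18.95
tool_pos: [0.4749, 0.0265, 0.0378]
tool_rot: [0.769, 0.639, -0.029, 0.023]
force: [-1.3, 2.8, 1.5]
width: 0.177
gripper_force: 60.4
```

```bash
python3 - <<'E'
from h import *
import pickle
o=ctrl.get_obs();print({k:o[k] for k in('clock','tool_pos','tool_rot','force')})
p=ctrl.camera_params('wrist');f=ctrl.grab_frame('wrist');cv2.imwrite('pics/w7.png',f);pickle.dump((p,o),open('w7.pkl','wb'))
print([int(v) for v in f[150:235,316:329].min(axis=2).mean(axis=1)])
E
```

```text
{'clock': 18.95, 'tool_pos': array([0.47487036, 0.0265289 , 0.0378452 ]), 'tool_rot': array([ 0.76863966,  0.63859438, -0.02907539,  0.02334345]), 'force': array([-1.32274809,  2.79924377,  1.5312328 ])}
[180, 181, 181, 182, 181, 182, 182, 182, 182, 182, 182, 182, 182, 183, 183, 182, 178, 171, 173, 174, 164, 157, 163, 171, 172, 167, 164, 165, 166, 168, 168, 167, 167, 165, 162, 160, 154, 152, 151, 151, 152, 154, 155, 156, 155, 153, 153, 152, 152, 154, 157, 158, 157, 156, 155, 155, 155, 151, 134, 121, 122, 124, 123, 123, 123, 124, 123, 124, 123, 127, 139, 153, 153, 137, 134, 162, 177, 187, 181, 166, 170, 188, 196, 192, 186]
```

Emit:
servo_tool(series=[[0,0,0,0.1,0.5,0,-1],[0,0,0,0.2,1,0,-1],[0,0,0,0.2,1,0,-1]])

```text
clock: 19.38
tool_pos: [0.4749, 0.0272, 0.0378]
tool_rot: [0.769, 0.638, -0.029, 0.023]
force: [-0.5, -1.8, 1.2]
width: 0.176
gripper_force: 60.6
```

```bash
python3 - <<'E'
from h import *
import pickle
from scipy.spatial.transform import Rotation as R
p,o=pickle.load(open('w7.pkl','rb'));T=o['tool_pos'];h=np.array([.185,.983])
print('lip edge rel TCP',(ray(p,(322,208),.057)-T)[:2]@h*1e3)
im=cv2.imread('pics/w7.png').min(axis=2)
for c in (308,314,322,330,336): print(c,[int(v) for v in im[196:232:2,c-2:c+3].mean(axis=1)])
print([int(v) for v in im[213:219,295:350].mean(axis=0)])
E
```

```text
lip edge rel TCP 37.41078097151437
308 [153, 153, 156, 156, 156, 156, 136, 123, 124, 125, 125, 121, 120, 114, 112, 115, 131, 142]
314 [153, 153, 157, 156, 155, 154, 136, 122, 121, 121, 120, 128, 134, 121, 128, 144, 176, 195]
322 [152, 152, 157, 157, 156, 155, 134, 124, 123, 124, 124, 123, 140, 164, 139, 193, 186, 151]
330 [153, 151, 157, 157, 156, 156, 135, 122, 124, 125, 124, 125, 155, 157, 122, 155, 165, 187]
336 [154, 152, 158, 157, 155, 155, 135, 123, 124, 124, 124, 122, 106, 74, 78, 89, 114, 138]
[78, 67, 54, 49, 51, 50, 50, 48, 65, 97, 114, 122, 126, 124, 123, 123, 125, 128, 123, 116, 122, 125, 126, 125, 120, 119, 123, 127, 127, 124, 122, 119, 121, 124, 125, 125, 124, 124, 123, 122, 123, 123, 125, 125, 122, 118, 103, 72, 51, 47, 47, 52, 56, 59, 61]
```

There is firm contact: force swung from +2.8 to -1.8 N within 0.7 mm, and the coupling is hidden under the stop lip. So the filter is against the stop. I'll release and lift away.

Emit:
servo_tool(series=[[0,0,0,0,-0.2,0,0],[0,0,0,0,-0.2,0,0],[0,0,0,0,-0.2,0,0],[0,0,0,0,-0.2,0,0],[0,0,0,0,-0.2,0,0],[0,0,0,0,-0.2,0,0]])

```text
clock: 20.12
tool_pos: [0.475, 0.0274, 0.0378]
tool_rot: [0.769, 0.639, -0.029, 0.023]
force: [0.4, -0.3, 0.2]
width: 0.498
gripper_force: 0.0
```

Emit:
servo_tool(series=[[0,0,0,0,0,15,0],[0,0,0,0,0,40,0],[0,0,0,0,0,80,0],[0.04,0,0,0,0,122,0],[0.07,-0.01,0,0,0,122,0],[0.07,-0.01,0,0,0,122,0],[0.07,-0.01,0,0,0,122,0]])

```text
clock: 21.0
tool_pos: [0.4746, 0.0274, 0.1593]
tool_rot: [0.769, 0.639, -0.004, -0.001]
force: [-0.0, 0.5, 0.3]
width: 0.501
gripper_force: 0.0
```

```bash
python3 - <<'E'
from h import *
import pickle
o=ctrl.get_obs();print({k:o[k] for k in('clock','tool_pos','tool_rot','force')})
p=ctrl.camera_params('wrist');f=ctrl.grab_frame('wrist');cv2.imwrite('pics/w8.png',f);t=ctrl.grab_frame('top');cv2.imwrite('pics/t8.png',t)
pickle.dump((p,o),open('w8.pkl','wb'))
g=f.min(axis=2);h=np.array([.185,.983]);T=o['tool_pos']
a=[int(v) for v in g[100:390,316:329].mean(axis=1)]
print(a)
# project seated expectations: holder frame via TCP-seat
O=np.array([.4749,.0272])
for nm,d,z in(('stoplip edge',35,.057),('far coupl',35,.0515),('centre',0,.0505),('jawlip edge',-34,.057),('jaw lip back',-45,.057)):
    print(nm,proj(p,[*(O+h*d/1e3),z]).round(1))
E
```

```text
{'clock': 21.0, 'tool_pos': array([0.47455513, 0.02743013, 0.15926957]), 'tool_rot': array([ 7.69097575e-01,  6.39120732e-01, -3.64774012e-03, -5.51221813e-04]), 'force': array([-0.01754317,  0.46881535,  0.31606056])}
[133, 132, 133, 153, 188, 202, 196, 191, 191, 191, 191, 190, 191, 190, 190, 190, 190, 190, 190, 190, 190, 190, 190, 189, 190, 191, 187, 163, 118, 87, 83, 112, 160, 182, 184, 177, 174, 176, 189, 202, 204, 203, 204, 205, 205, 203, 201, 203, 203, 196, 179, 161, 157, 160, 161, 160, 158, 144, 127, 122, 126, 127, 126, 128, 127, 129, 135, 131, 123, 132, 151, 166, 181, 189, 186, 182, 178, 171, 168, 176, 178, 176, 178, 183, 187, 189, 187, 186, 186, 180, 175, 174, 176, 179, 182, 184, 183, 180, 179, 180, 184, 186, 183, 180, 179, 179, 180, 180, 184, 184, 184, 189, 191, 188, 183, 179, 182, 189, 190, 188, 185, 180, 172, 166, 171, 170, 169, 182, 194, 193, 184, 179, 180, 180, 181, 180, 180, 178, 173, 166, 169, 171, 164, 158, 159, 159, 158, 157, 154, 152, 152, 154, 155, 155, 155, 151, 135, 122, 122, 123, 123, 123, 123, 123, 123, 123, 123, 108, 87, 96, 110, 112, 111, 122, 146, 163, 169, 173, 173, 173, 176, 179, 181, 182, 185, 194, 208, 204, 190, 185, 184, 183, 181, 180, 179, 179, 170, 140, 100, 89, 90, 92, 92, 93, 91, 90, 88, 87, 87, 86, 87, 87, 87, 86, 86, 86, 86, 88, 96, 108, 115, 118, 126, 133, 133, 132, 131, 132, 132, 132, 133, 132, 132, 132, 132, 132, 131, 132, 132, 131, 131, 131, 130, 128, 125, 122, 118, 118, 116, 114, 114, 113, 115, 114, 112, 110, 110, 110, 109, 109, 108, 106, 98, 78, 55, 47, 46, 45, 42, 42, 42, 43, 44, 46, 46, 46, 47, 47, 46, 46, 47, 45, 46, 45, 47, 46, 46, 45, 47, 47]
stoplip edge [323.5 159.8]
far coupl [323.6 158.6]
centre [323.4 200.9]
jawlip edge [323.3 242.3]
jaw lip back [323.2 254.3]
```

```bash
python3 - <<'E'
from h import *
g=cv2.imread('pics/w8.png').min(axis=2)
for r in (154,162,170,176,200,228,236,240,248):
    print(r,[int(v) for v in g[r-1:r+2,300:346:2].mean(axis=0)])
a=cv2.imread('pics/top0.png',0);b=cv2.imread('pics/t8.png',0)
for nm,(x,y) in {'adaptor':(236,128),'coupler':(376,147),'wrench':(345,258)}.items():
    print(nm,cv2.absdiff(a[y-14:y+14,x-14:x+14],b[y-14:y+14,x-14:x+14]).mean())
E
```

```text
154 [144, 165, 168, 161, 160, 159, 160, 159, 159, 161, 161, 161, 161, 160, 161, 160, 160, 161, 160, 158, 157, 162, 164]
162 [75, 70, 80, 94, 93, 57, 51, 117, 128, 125, 128, 125, 132, 126, 128, 127, 129, 113, 63, 94, 91, 72, 72]
170 [80, 82, 83, 81, 65, 50, 51, 76, 132, 137, 138, 157, 164, 168, 140, 117, 63, 52, 52, 52, 60, 84, 80]
176 [78, 81, 83, 83, 78, 52, 53, 77, 151, 178, 182, 181, 181, 179, 175, 166, 104, 54, 52, 51, 51, 78, 80]
200 [76, 80, 81, 83, 80, 83, 73, 85, 183, 185, 162, 184, 197, 184, 187, 158, 58, 58, 58, 61, 69, 80, 79]
228 [107, 80, 80, 81, 78, 81, 78, 161, 182, 192, 191, 186, 193, 191, 188, 180, 174, 117, 78, 80, 83, 80, 79]
236 [115, 76, 80, 81, 89, 120, 120, 155, 178, 181, 183, 172, 183, 182, 173, 181, 165, 111, 115, 84, 82, 80, 78]
240 [121, 78, 80, 80, 142, 165, 166, 162, 154, 165, 172, 170, 173, 173, 173, 163, 154, 162, 170, 124, 82, 81, 81]
248 [134, 144, 167, 154, 147, 157, 155, 155, 154, 155, 155, 155, 153, 153, 154, 154, 154, 154, 155, 131, 160, 166, 142]
adaptor 47.01913265306123
coupler 13.858418367346939
wrench 14.261479591836734
```

Both lips are unobstructed above the filter, and the couplings have equal apparent widths (about 20 px each), so the filter lies flat. The arm is clear, so I'm handing in.

```bash
python3 -c "
from plant import ctrl
print(ctrl.finish_job())"
```

```text
the job is handed in; nothing more can be done
None
```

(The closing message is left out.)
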